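Gauge the plate gap of a test stand with a taper feeler

ROBOT

A 6-joint arm with a two-finger parallel gripper is mounted at the origin on the work surface. World frame = base frame: x ahead of the robot, y to its left, z up, the work surface at z = 0. Lengths are in m, angles in degrees, forces in N, time in s.
With the tool pointing down it reaches from about 0.375 to 0.9 m from the base axis. Payload 3.1 kg.
Tool frame: the origin (TCP) lies midway between the tips of the shut fingers; the grasp point (between the pads) lies 19 mm behind it; z points along the fingers, y is the line along which they close (so a half turn about z gives the same grasp; the last joint's range is limited). The gripper opens to 87 mm and grips with 3 to 60 N. Pads are 19 mm wide; open, the fingers measure 117 mm over their backs; the gripper's body (75 mm by 190 mm) begins 51 mm behind the grasp point.
Start: joints at [-78.409, 30.224, 82.088, -0, 67.689, -10.227], TCP at [0.232, -0.58, 0.223] pointing down, gripper open.
Joint ranges: [-176.69, 176.69], [-43.24, 126.21], [12.49, 139.97], [-82, 262], [0, 151.66], [-163.58, 163.58]. Speed limits (degrees/s): [159.86, 159.86, 180, 180, 180, 180].

INTERFACE

Orientations are given as a 3x3 rotation matrix whose columns are the frame's x, y, z axes.
In Python, from rig import read_state, optics, bot gives the robot as it stands. The module is installed in compiled form; this text tells all that it offers.
- The arm moves only by the tool send_rows, never from a script. Its argument "commands" is a list of rows, each a list of 7 numbers: the turn, a rotation vector about the tool's x, y, z in units of 5 degrees (1.0 is 5 degrees), then the shift along the tool's x, y, z in units of 30 mm (1.0 is 30 mm), then the opening, from 0 (shut) to 1 (fully open). In form: [[rx, ry, rz, tx, ty, tz, gripper], ...]. A call has 1 to 20 rows; each row is the pose to reach, as a shift and turn from the pose commanded when the call began, along the tool's axes at that moment; what a row does not reach only later rows make up. A row lasts 1/12 s, in which the tool goes at most 41.7 mm and 7.16 degrees, less where a joint would pass 70% of its speed; a pose out of reach is approached as far as the arm can. A call with a gripper value outside its range is refused whole. The fingers move at their own pace and stop on an object; the grip force is fixed at half the most. Time passes only in rows, so rows that repeat a pose let the fingers close. It gives the time, the measured TCP pose, the force, the opening and the grip force at its end, in the units of the state.
- read_state(): the state, without advancing time (a new reading comes with each control period).
- optics.capture(name): name is "scene" or "top"; returns a dict with "image" (480x640x3 uint8, blue, green, red), "intrinsics" (3x3 intrinsics, pixels), "extrinsics" (4x4, takes a point from world to camera coordinates). Camera axes: x right, y down, z forward; pixel columns grow to the right and rows downward; lengths in m; the calibration is good to about 2 mm. A picture is of the moment at which its call begins. There is no depth.
- bot.hand_in(): hands the job in; it is judged then, once.
The state is a dict: "time_s": time; "joint_positions": joint angles; "qvel": joint speeds; "tau": joint torques, N m; "position": TCP position; "tcp_rot": TCP orientation; "force": force on the tool from outside, world axes, zero at the start; "moment": the same for the moment, N m; "opening": opening from 0.0 (shut) to 1.0 (fully open); "grasp_force": force on a finger pad.
Only numpy, scipy, OpenCV 4.12 (cv2) and the standard library are available. Lean on these libraries where they do the work, as an engineer would, in place of code of your own. Each camera call takes 0.05 s, during which the arm holds its last target. There are 200 camera calls.

TASK

Pick up the taper gauge by its orange handle, lay its blade flat on the projecting lower plate of the test stand and slide it straight in, at mid-width, between the two plates until it drags snugly on both, without jacking the sprung blue upper plate up by more than a hair. Finish while still gripping the handle, holding the blade still at that depth and touching nothing of the stand with the hand. Leave the jar, the brass weight and the steel tray where they stand.

Things in the scene. Friction and masses are not known exactly. Their poses are not given: they have to be found in the camera images.
- gauge: Taper gauge lying flat on a mat, 80 to 170 g. Origin: underside of the handle's middle; x along the blade to its nose, z up. Orange handle with black band 80 long (x -40 to 40), 22 wide, 28 high. Steel blade x 40 to 170, 16 wide, flat underside level with the handle's; 1.5 thick at the nose, growing evenly to 7 over the 66 mm nearest the nose, then 7 throughout.
- nose (a point): Point at the middle of the blade's nose, on its underside (gauge x = 170 mm).
- stand: Fixed test stand. Origin on the table below the middle of the lower plate's front edge; x runs straight into the slot (away from the robot), z up. Lower plate: aluminium block x 0 to 90, y -35 to 35, flat top 60 above the table. Base plate below it 18 high, x -10 to 190, 170 wide. Two 26 mm columns at x 135, y +-62, up to 269 high.
- ledge (a point): Middle of the front top edge of the lower plate (60 mm above the table).
- head: Crosshead on the columns, axes as the stand's, with a blue upper plate (x 0 to 50, y -25 to 25, 14 thick). Origin: middle of that plate's front lower edge when down: 25 behind the lower plate's front edge (stand x 25) and, varying, 4.0 to 6.3 mm above the lower plate. Above origin: arm at 70 to 100, beam 65 to 105, dial up to 186, all at x over 12.
- lip (a point): Middle of the front lower edge of the upper plate; rises with it.
- platen (a joint): Lift of the sprung blue upper plate in m: 0 = down on its stop, up to 0.012. The spring and its weight hold it down with about 5.5 N at the stop, rising by 1 N per mm of lift; so the drag of the blade grows to roughly 5 to 12 N along the slot before and as the plate begins to lift.
- mat: Black rubber mat 260 x 90 x 4 mm, fixed, on which the gauge lies. Origin on the table, roughly under the middle of the gauge's handle; x along the gauge.
- jar: Closed jar, 52 mm diameter, 85 high, loose; leave alone. Origin under its centre.
- weight: Brass weight, 48 mm diameter, 58 high, loose; leave alone. Origin under its centre.
- tray: Empty open steel tray 120 x 170 x 35 mm, loose; leave alone. Origin under its centre.

How it is judged:
By the outcome, as a careful person would: the job done as asked, in the order asked, and still so for the second after the job is handed in, while the arm keeps its last pose, push and grip.
It also fails if it takes over 61 s, if anything falls off the work surface, if the arm or the gripper's body presses on something with over 40 N, if the wrist force passes 120 N, or if a joint passes its speed limit or range.

## Working session

There is one attempt and no reset: what is moved stays moved. The work goes in short steps, Python scripts to look and compute and a tool call to move; the robot and the scene stay as the last step left them, time stands still between calls to the robot, and variables do not carry over. Pictures are saved under pics/ and viewed, at most 10 in all, crops included, and the job is handed in when it is done.

Besides the shell and the picture viewer there is one more tool, called after ">>>" as name(argument=value, ...) on one line, values as JSON. send_rows: Moves the arm, as the interface text tells. Its arguments: {"type":"object","properties":{"commands":{"type":"array","items":{"type":"array","items":{"type":"number"}}}},"required":["commands"]}

```bash
mkdir -p pics
python3 - <<'E'
from rig import read_state, optics, bot
import cv2, numpy as np
s=read_state(); print(s['time_s'],s['position'],np.round(s['tcp_rot'],3).tolist(),s['opening'])
for n in ('scene','top'):
    c=optics.capture(n); cv2.imwrite(f'pics/{n}0.png',c['image']); np.savez(f'{n}0.npz',**c)
    E=c['extrinsics']; print(n,(-E[:3,:3].T@E[:3,3]).round(3),E[2,:3].round(3),c['intrinsics'][0,0])
E
```

```text
0.0 [ 0.23215022 -0.57951253  0.22158286] [[0.928, 0.372, -0.0], [0.372, -0.928, 0.002], [0.0, -0.002, -1.0]] 0.9980508096018726
scene [0.76  1.348 1.255] [-0.067 -0.761 -0.646] 615.0133705144997
top [ 0.426 -0.059  1.374] [ 0.164  0.021 -0.986] 528.5256506547142
```

View pics/scene0.png

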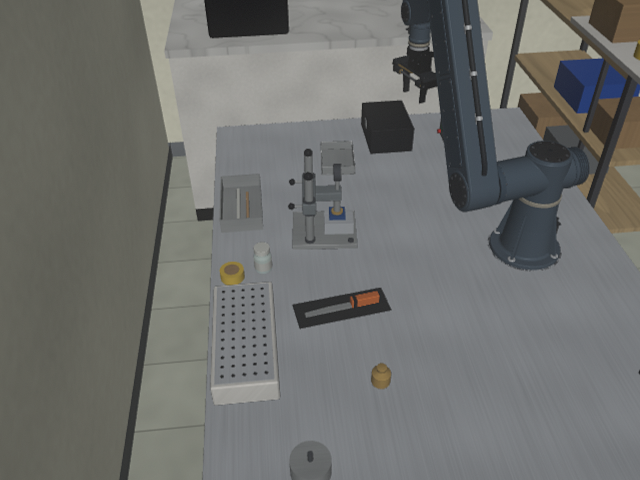

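View pics/top0.png

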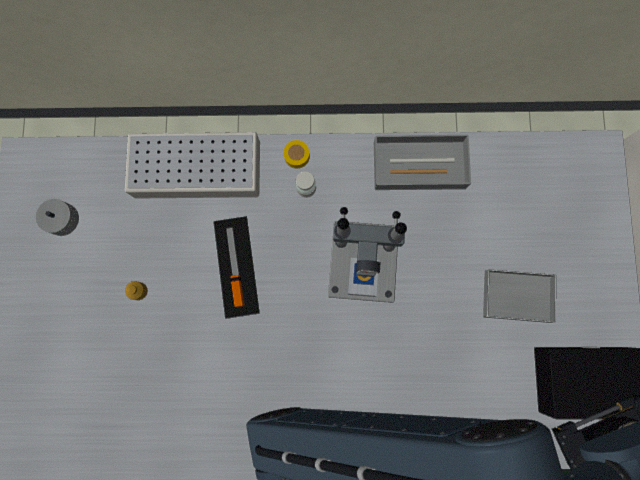

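The scene view shows the gauge on its mat at (342,305), with the handle at (368,299), and the stand at (325,220). In the top view the handle is at (237,290) with the blade pointing up (+x), and the stand's lower plate is at (363,277). Its front edge is at about row 294.

```bash
cat > h.py <<'E'
import numpy as np, cv2
def ray(c,uv):
    E=c['extrinsics'];R=E[:3,:3];o=-R.T@E[:3,3]
    d=np.c_[np.atleast_2d(uv),np.ones(len(np.atleast_2d(uv)))]@np.linalg.inv(c['intrinsics']).T@R
    return o,d
def onz(c,uv,z):
    o,d=ray(c,uv); return o+d*((z-o[2])/d[:,2])[:,None]
def proj(c,p):
    q=np.atleast_2d(p)@c['extrinsics'][:3,:3].T+c['extrinsics'][:3,3]; q=q@c['intrinsics'].T; return q[:,:2]/q[:,2:]
def big(m):
    cs=cv2.findContours(m.astype('uint8'),cv2.RETR_EXTERNAL,cv2.CHAIN_APPROX_NONE)[0]
    return max(cs,key=cv2.contourArea)
E
python3 - <<'E'
from h import *
t=dict(np.load('top0.npz')); s=dict(np.load('scene0.npz'))
for n,c,roi in(('top',t,(210,200,265,325)),('scene',s,(285,280,395,330))):
    x0,y0,x1,y1=roi; im=c['image'].copy(); hsv=cv2.cvtColor(im,cv2.COLOR_BGR2HSV)
    W=np.zeros(im.shape[:2],bool);W[y0:y1,x0:x1]=1
    o=(hsv[...,0]<20)&(hsv[...,1]>120)&(hsv[...,2]>100)&W
    k=big(o)[:,0]; r=cv2.minAreaRect(k); print(n,'handle',r)
    print(onz(c,cv2.boxPoints(r),.032).round(4).tolist(), onz(c,[r[0]],.032).round(4))
    d=(hsv[...,2]<60)&W; d=cv2.morphologyEx(d.astype('uint8'),cv2.MORPH_CLOSE,np.ones((25,25))); r=cv2.minAreaRect(big(d)); 
    print('mat',onz(c,cv2.boxPoints(r),.004).round(4).tolist(),onz(c,[r[0]],.004).round(4))
    b=(hsv[...,1]<60)&(hsv[...,2]>70)&W&(cv2.erode(d,np.ones((5,5)))>0)
    k=big(b); r=cv2.minAreaRect(k); print('blade',onz(c,cv2.boxPoints(r),.010).round(4).tolist(),onz(c,[r[0]],.010).round(4))
a=cv2.resize(t['image'][210:310,315:415],None,fx=5.5,fy=5.5,interpolation=cv2.INTER_CUBIC)
cv2.imwrite('pics/c1.png',a)
b=cv2.resize(s['image'][140:260,280:370],None,fx=5,fy=5,interpolation=cv2.INTER_CUBIC)
cv2.imwrite('pics/c2.png',b)
E
```

```text
top handle ((236.45997619628906, 293.219970703125), (25.45584487915039, 8.202438354492188), 81.8698959350586)
[[0.549, 0.1977, 0.032], [0.5518, 0.177, 0.032], [0.4879, 0.1665, 0.032], [0.4851, 0.1871, 0.032]] [[0.5183 0.182  0.032 ]]
mat [[0.7126, 0.2553, 0.004], [0.724, 0.1653, 0.004], [0.4687, 0.1275, 0.004], [0.4577, 0.2148, 0.004]] [[0.5888 0.1904 0.004 ]]
blade [[0.6912, 0.2182, 0.01], [0.6933, 0.2011, 0.01], [0.5697, 0.1823, 0.01], [0.5676, 0.1992, 0.01]] [[0.63   0.2001 0.01  ]]
scene handle ((367.5058898925781, 298.2764892578125), (12.039641380310059, 23.428491592407227), 77.47119140625)
[[0.5507, 0.1744, 0.032], [0.4847, 0.1623, 0.032], [0.4856, 0.2073, 0.032], [0.5502, 0.2188, 0.032]] [[0.5179 0.1909 0.032 ]]
mat [[0.7231, 0.1648, 0.004], [0.4536, 0.1229, 0.004], [0.4578, 0.2139, 0.004], [0.7169, 0.2518, 0.004]] [[0.5897 0.1895 0.004 ]]
blade [[0.6935, 0.1976, 0.01], [0.5631, 0.1753, 0.01], [0.5629, 0.2, 0.01], [0.6918, 0.2217, 0.01]] [[0.6283 0.1988 0.01  ]]
```

View pics/c1.png

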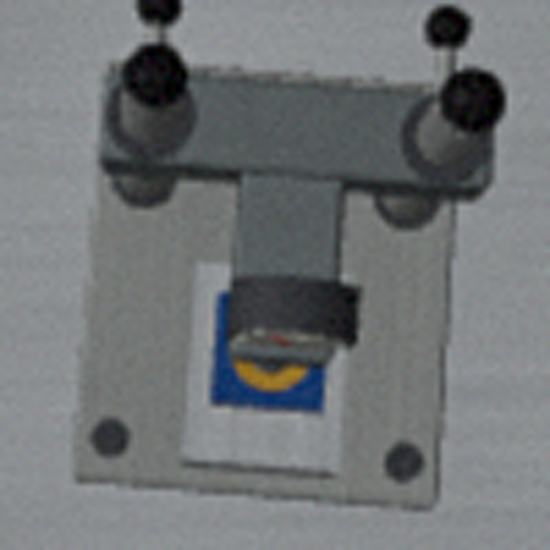

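View pics/c2.png

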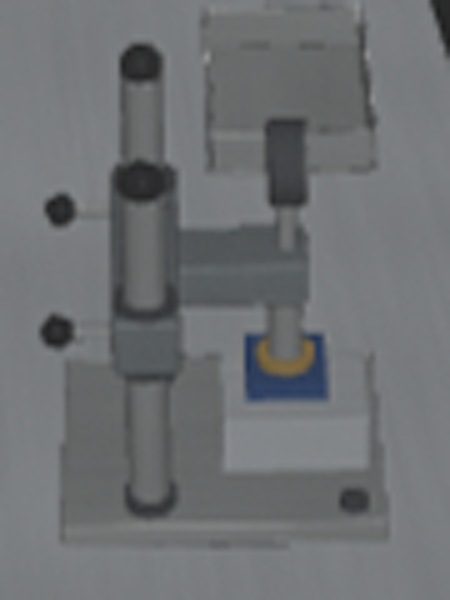

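The crops give these stand corners, in crop pixels. Lower plate front edge: (182,465)–(337,475). Blue plate front edge: (212,402)–(324,412). Base plate front edge: (77,480)–(437,510). Next I'll fit these edges at subpixel level.

Run:
```python
from h import *
t=dict(np.load('top0.npz'));im=t['image'].astype(float)
hsv=cv2.cvtColor(t['image'],cv2.COLOR_BGR2HSV)
g=cv2.GaussianBlur(im.sum(2)/3,(3,3),0); sat=cv2.GaussianBlur(im[...,0]-im[...,2],(3,3),0)
def sub(p,i):
    return i+0.5
def edge(a,fixed,rng,vert,sign):
    pts=[]
    for f in fixed:
        r=np.arange(*rng); p=a[r,f] if vert else a[f,r]
        d=sign*np.diff(p); i=d[1:-1].argmax()+1; w=d[i-1:i+2]; den=w[0]-2*w[1]+w[2]
        x=r[i]+.5+(0 if den==0 else .5*(w[0]-w[2])/den); pts.append((f,x) if vert else (x,f))
    return np.array(pts)
def line(P): 
    vx,vy,x,y=cv2.fitLine(P.astype('float32'),cv2.DIST_HUBER,0,.01,.01).ravel(); return vx,vy,x,y
def rep(n,P,z):
    W=onz(t,P,z)[:,:2]; vx,vy,x,y=line(W); 
    print(n,'ang',np.degrees(np.arctan2(vy,vx)).round(2),'c',round(float(x),4),round(float(y),4), 'std',np.std((W-[x,y])@[-vy,vx]).round(4)); return np.array([vx,vy]),np.array([x,y])
def X(a,b):
    s=np.linalg.solve(np.c_[a[0],-b[0]],b[1]-a[1]); return (a[1]+s[0]*a[0]).round(4)
F=rep('Lfront',edge(g,range(352,374),(289,300),1,-1),.06)
L=rep('Lleft',edge(g,range(266,291),(342,354),0,1),.06)
R=rep('Lright',edge(g,range(276,293),(372,384),0,-1),.06)
print(X(F,L),X(F,R),((X(F,L)+X(F,R))/2).round(4))
F=rep('Bfront',edge(sat,range(356,373),(278,289),1,-1),.079)
L=rep('Bleft',edge(sat,range(266,281),(349,359),0,1),.079)
R=rep('Bright',edge(sat,range(276,282),(370,380),0,-1),.079)
print(X(F,L),X(F,R),((X(F,L)+X(F,R))/2).round(4))
F=rep('base front',edge(g,range(334,392),(294,306),1,1),.018)
L=rep('base L',edge(g,range(250,290),(325,338),0,1),.018)
R=rep('base R',edge(g,range(260,296),(392,402),0,-1),.018)
print(g[290:306,345].round(),X(F,L),X(F,R),((X(F,L)+X(F,R))/2).round(4))
```

```text
Lfront ang 85.07 c 0.5121 -0.1443 std 0.0002
Lleft ang -5.43 c 0.5495 -0.1026 std 0.0003
Lright ang -4.65 c 0.5375 -0.1723 std 0.0003
[ 0.516  -0.0994] [ 0.5099 -0.17  ] [ 0.5129 -0.1347]
Bfront ang 85.17 c 0.5372 -0.1382 std 0.0003
Bleft ang -2.17 c 0.5626 -0.1138 std 0.0002
Bright ang -5.48 c 0.5489 -0.1625 std 0.0001
[ 0.5394 -0.1129] [ 0.5353 -0.1612] [ 0.5374 -0.137 ]
base front ang 84.84 c 0.5018 -0.1123 std 0.0044
base L ang 10.25 c 0.576 -0.0586 std 0.0085
base R ang -4.59 c 0.5601 -0.2193 std 0.0019
[115. 117. 117. 116. 116. 117. 114. 106. 111. 133. 145. 144. 144. 143.
 143. 142.] [ 0.5055 -0.0713] [ 0.4926 -0.2138] [ 0.499  -0.1425]
```

Measured poses:
- **Gauge:** origin at about (0.525, 0.184), yaw 8.8°.
- **Stand:** ledge at (0.513, -0.135), yaw -4.9°. The plate measures 70.9 mm wide against 70 given, and the blue plate's front edge sits 25 mm behind, as specified.

I'll grip at gauge x = +12.

```bash
cat >> h.py <<'E'
from scipy.spatial.transform import Rotation as Ro
def delta(pos,yaw):
    from rig import read_state
    s=read_state(); R=np.array(s['tcp_rot']); a=np.radians(yaw)
    T=np.array([[np.cos(a),np.sin(a),0],[np.sin(a),-np.cos(a),0],[0,0,-1.]])
    r=np.degrees(Ro.from_matrix(R.T@T).as_rotvec())/5; t=R.T@(np.array(pos)-s['position'])/.03
    print(np.round(np.r_[r,t],3).tolist(),'t',s['time_s'],'pos',np.round(s['position'],4),'F',np.round(s['force'],2),'op',round(s['opening'],3),'gf',s['grasp_force'])
E
python3 -c "
from h import *
delta([.5367,.1855,.12],8.8)"
```

```text
[-0.022, -0.002, 2.604, 18.9, -19.896, 3.434] t 0.1 pos [ 0.2322 -0.5796  0.2217] F [ 0.18 -0.31 -0.44] op 1.001 gf 0.0
```

>>> send_rows(commands=[[-0.02,0,2.6,18.9,-19.9,3.43,1],[-0.02,0,2.6,18.9,-19.9,3.43,1],[-0.02,0,2.6,18.9,-19.9,3.43,1],[-0.02,0,2.6,18.9,-19.9,3.43,1],[-0.02,0,2.6,18.9,-19.9,3.43,1],[-0.02,0,2.6,18.9,-19.9,3.43,1],[-0.02,0,2.6,18.9,-19.9,3.43,1],[-0.02,0,2.6,18.9,-19.9,3.43,1],[-0.02,0,2.6,18.9,-19.9,3.43,1],[-0.02,0,2.6,18.9,-19.9,3.43,1],[-0.02,0,2.6,18.9,-19.9,3.43,1],[-0.02,0,2.6,18.9,-19.9,3.43,1],[-0.02,0,2.6,18.9,-19.9,3.43,1],[-0.02,0,2.6,18.9,-19.9,3.43,1],[-0.02,0,2.6,18.9,-19.9,3.43,1],[-0.02,0,2.6,18.9,-19.9,3.43,1],[-0.02,0,2.6,18.9,-19.9,3.43,1],[-0.02,0,2.6,18.9,-19.9,3.43,1],[-0.02,0,2.6,18.9,-19.9,3.43,1],[-0.02,0,2.6,18.9,-19.9,3.43,1]])

```text
time_s: 1.77
position: [0.537, 0.1874, 0.119]
tcp_rot: [[0.988, 0.154, -0.0], [0.154, -0.988, -0.002], [-0.0, 0.002, -1.0]]
force: [-0.4, -1.1, -0.8]
opening: 1.002
grasp_force: 0.0
```

```bash
python3 -c "
from h import *
delta([.5367,.1855,.008],8.8)"
```

```text
[0.018, 0.003, 0.015, -0.019, 0.054, 3.701] t 1.7667 pos [0.537  0.1874 0.119 ] F [-0.39 -1.12 -0.8 ] op 1.002 gf 0.0
```

>>> send_rows(commands=[[0,0,0,0,0,1,1],[0,0,0,0,0,2,1],[0,0,0,0,0,3,1],[0,0,0,0,0,3.4,1],[0,0,0,0,0,3.6,1],[0,0,0,0,0,3.6,1],[0,0,0,0,0,3.6,1]])

```text
time_s: 2.35
position: [0.5376, 0.1845, 0.0124]
tcp_rot: [[0.988, 0.153, 0.002], [0.153, -0.988, -0.001], [0.002, 0.002, -1.0]]
force: [-0.4, 0.5, 0.7]
opening: 1.0
grasp_force: 0.0
```

```bash
python3 -c "
from h import *
from rig import optics
delta([.5367,.1855,.008],8.8)
c=optics.capture('top');cv2.imwrite('pics/t1.png',cv2.resize(c['image'][180:330,190:350],None,fx=4,fy=4,interpolation=cv2.INTER_CUBIC))"
```

```text
[0.02, -0.017, -0.001, -0.025, -0.039, 0.145] t 2.35 pos [0.5376 0.1845 0.0124] F [-0.42  0.51  0.72] op 1.0 gf 0.0
```

View pics/t1.png

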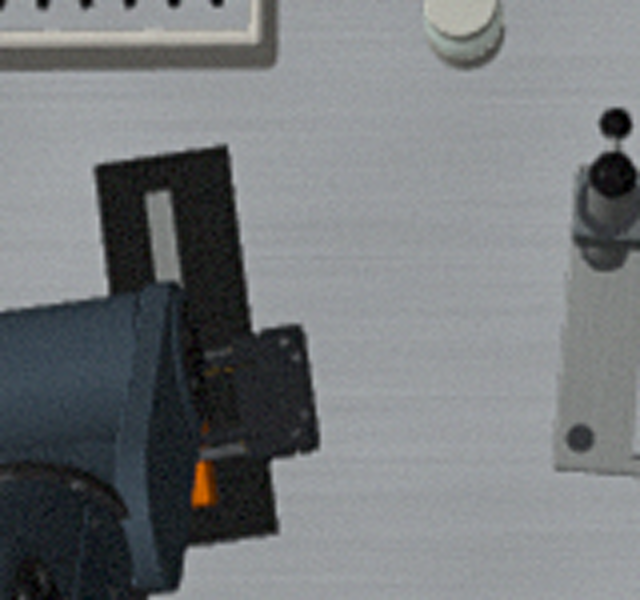

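The crop shows the fingers straddling the handle, with orange visible at (203,480) and the blade at (162,230), so the hand is aligned. I'll lower and close.

>>> send_rows(commands=[[0,0,0,0,-0.02,0.1,1],[0,0,0,0,-0.02,0.13,1],[0,0,0,0,-0.02,0.13,0],[0,0,0,0,-0.02,0.13,0],[0,0,0,0,-0.02,0.13,0],[0,0,0,0,-0.02,0.13,0],[0,0,0,0,-0.02,0.13,0],[0,0,0,0,-0.02,0.13,0],[0,0,0,0,-0.02,0.13,0],[0,0,0,0,-0.02,0.13,0],[0,0,0,0,-0.02,0.13,0],[0,0,0,0,-0.02,0.13,0],[0,0,0,0,-0.02,0.13,0],[0,0,0,0,-0.02,0.13,0]])

```text
time_s: 3.57
position: [0.5368, 0.1851, 0.0078]
tcp_rot: [[0.988, 0.153, 0.0], [0.153, -0.988, -0.002], [0.0, 0.002, -1.0]]
force: [0.4, -0.3, -0.1]
opening: 0.251
grasp_force: 30.0
```

```bash
python3 -c "
from h import *
delta([.5367,.1855,.15],8.8)"
```

```text
[0.021, -0.002, 0.005, 0.0, -0.005, -4.741] t 3.5667 pos [0.5368 0.1851 0.0078] F [ 0.43 -0.3  -0.14] op 0.251 gf 29.994406001642346
```

```bash
python3 -c "
from h import *
delta([.38,.06,.15],-4.9)
delta([.3695,-.1224,.15],-4.9)"
```

```text
[0.021, -0.004, 2.745, -5.803, 3.327, -4.736] t 3.5667 pos [0.5368 0.1851 0.0078] F [ 0.43 -0.3  -0.14] op 0.251 gf 29.994406001642346
[0.021, -0.004, 2.745, -7.081, 9.282, -4.725] t 3.5667 pos [0.5368 0.1851 0.0078] F [ 0.43 -0.3  -0.14] op 0.251 gf 29.994406001642346
```

>>> send_rows(commands=[[0,0,0,0,0,-0.2,0],[0.02,0,0,0,0,-0.7,0],[0.02,0,0,0,0,-1.4,0],[0.02,0,0,0,0,-2.2,0],[0.02,0,0,0,0,-3,0],[0.02,0,0,0,0,-3.8,0],[0.02,0,0,0,0,-4.4,0],[0.02,0,0.2,-0.5,0.3,-4.73,0],[0.02,0,0.5,-1.2,0.7,-4.73,0],[0.02,0,0.9,-2,1.15,-4.73,0],[0.02,0,1.3,-2.8,1.6,-4.73,0],[0.02,0,1.7,-3.6,2.06,-4.73,0],[0.02,0,2.1,-4.4,2.52,-4.73,0],[0.02,0,2.5,-5.1,2.9,-4.73,0],[0.02,0,2.75,-5.6,3.2,-4.73,0],[0.02,0,2.75,-5.8,3.33,-4.73,0],[0.02,0,2.75,-5.8,3.33,-4.73,0],[0.02,0,2.75,-5.8,3.33,-4.73,0]])

```text
time_s: 5.07
position: [0.3812, 0.06, 0.1502]
tcp_rot: [[0.996, -0.086, 0.003], [-0.086, -0.996, 0.0], [0.003, -0.0, -1.0]]
force: [-0.3, 0.1, -1.4]
opening: 0.249
grasp_force: 30.0
```

```bash
python3 -c "
from h import *
delta([.3695,-.1224,.105],-4.9)"
```

```text
[-0.003, -0.029, -0.011, 0.132, 6.09, 1.505] t 5.0667 pos [0.3812 0.06   0.1502] F [-0.31  0.08 -1.37] op 0.249 gf 29.994485001079738
```

>>> send_rows(commands=[[0,0,0,0.01,0.3,0,0],[0,0,0,0.02,0.9,0,0],[0,0,0,0.04,1.7,0,0],[0,0,0,0.06,2.6,0,0],[0,0,0,0.08,3.5,0,0],[0,0,0,0.1,4.4,0,0],[0,0,0,0.12,5.2,0,0],[0,0,0,0.13,5.8,0,0],[0,0,0,0.13,6.09,0.3,0],[0,0,0,0.13,6.09,0.8,0],[0,0,0,0.13,6.09,1.3,0],[0,0,0,0.13,6.09,1.5,0],[0,0,0,0.13,6.09,1.5,0],[0,0,0,0.13,6.09,1.5,0],[0,0,0,0.13,6.09,1.5,0]])

```text
time_s: 6.32
position: [0.3689, -0.1225, 0.1051]
tcp_rot: [[0.996, -0.085, 0.001], [-0.085, -0.996, -0.001], [0.001, 0.0, -1.0]]
force: [-0.3, -0.8, -0.5]
opening: 0.251
grasp_force: 30.0
```

```bash
python3 -c "
from h import *
from rig import optics
delta([.3695,-.1224,.075],-4.9)
t=optics.capture('top');s=optics.capture('scene');np.savez('t2.npz',**t);np.savez('s2.npz',**s)
a=cv2.resize(t['image'][220:360,300:420],None,fx=4,fy=4,interpolation=cv2.INTER_CUBIC)
b=cv2.resize(s['image'][150:290,290:390],None,fx=4,fy=4,interpolation=cv2.INTER_CUBIC)
cv2.imwrite('pics/t2.png',np.hstack([a[:,:],b])[:600,:800] if a.shape[1]+b.shape[1]<=800 else np.hstack([cv2.resize(a,(400,467)),cv2.resize(b,(334,467))]))
print(proj(t,[.527,-.136,.1]),proj(s,[.527,-.136,.1]))"
```

```text
[0.005, -0.016, 0.003, 0.017, -0.007, 1.005] t 6.3167 pos [ 0.3689 -0.1225  0.1051] F [-0.26 -0.84 -0.48] op 0.251 gf 29.994415948167443
[[363.3002369  286.85188121]] [[347.88902878 206.55284836]]
```

View pics/t2.png

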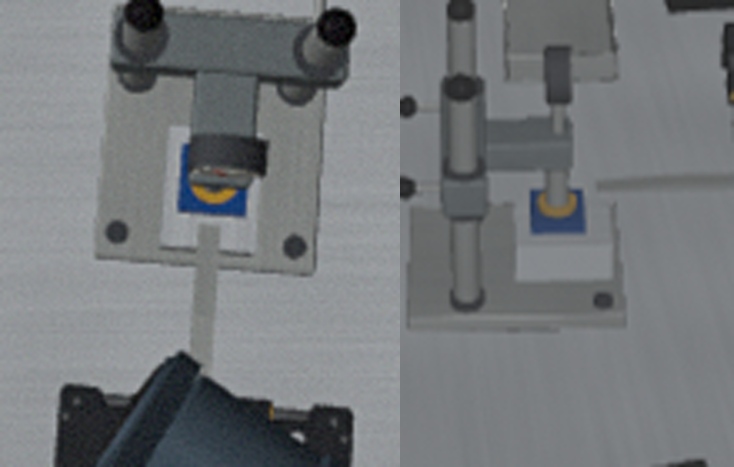

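The left half (top view) shows the blade over the lower plate, with its nose at crop (206,224), just short of the blue plate. In the right half (scene view) the blade is held above plate level, with the nose at (598,186). Next I'll measure its yaw, sideways offset and pitch.

```bash
cat > m.py <<'E'
from h import *
def blade(t,s,zb,n=(.527,-.136),nose_row=None):
    g=cv2.GaussianBlur(t['image'].astype(float).mean(2),(3,3),0)
    out=[]
    for xs in np.arange(.435,.505,.004):   # in front of plate
        yc=-.1347-(xs-.513)*.0854
        u,v=proj(t,[xs,yc,zb+.006])[0]; v=int(round(v)); r=np.arange(int(u)-9,int(u)+10); p=g[v,r]; d=np.diff(p)
        def sp(i):
            w=abs(d[i-1:i+2]); return r[i]+.5+.5*(w[0]-w[2])/(w[0]-2*w[1]+w[2]+1e-9)
        i,j=sorted([d[1:-1].argmax()+1,d[1:-1].argmin()+1]); a,b=sp(i),sp(j)
        W=onz(t,[[a,v],[b,v]],zb+.006); out.append([*W.mean(0)[:2],np.ptp(W[:,1])])
    out=np.array(out); ok=abs(out[:,2]-.016)<.004
    return out,ok
E
python3 - <<'E'
from m import *
t=dict(np.load('t2.npz'));s=dict(np.load('s2.npz'))
o,ok=blade(t,s,.101); print(ok.sum(),o[:,2].round(4)); q=np.polyfit(o[ok,0],o[ok,1],1)
yaw=np.degrees(np.arctan(q[0])); print('yaw',yaw,'y at x=.513',np.polyval(q,.513),'ledge y -.1347')
# pitch from scene: vertical extents of blade column-wise
g=s['image'].astype(float).mean(2); E=s['extrinsics']
for x in (.45,.47,.49,.51,.522):
    y=-.1347-(x-.513)*.0854; u,v=proj(s,[x,y+.008,.104])[0]; u=int(round(u)); print(x,u,round(v,1),g[int(v)-7:int(v)+8,u].round().astype(int))
E
```

```text
16 [0.0086 0.0155 0.0165 0.0162 0.0165 0.016  0.017  0.0165 0.0167 0.0163
 0.0166 0.0163 0.0162 0.0163 0.0156 0.0132 0.0228 0.013 ]
yaw -7.839126436572495 y at x=.513 -0.13502668631555692 ledge y -.1347
0.45 374 206.6 [128 129 126 115 104 105 109 115 123 127 127 126 126 126 126]
0.47 367 206.7 [129 128 130 120 104 104 107 113 120 125 125 125 126 126 127]
0.49 360 206.9 [126 126 127 123 111 104 104 109 119 127 127 125 126 126 125]
0.51 354 207.0 [128 127 129 119 104 103 107 118 126 125 115 102 108 108 107]
0.522 350 207.1 [127 127 128 124 111 103 106 119 130 126 123 123 125 127 126]
```

Run:
```python
from m import *
t=dict(np.load('t2.npz'))
o,ok=blade(t,None,.101); print(o.round(4).tolist())
o=o[1:14];q=np.polyfit(o[:,0],o[:,1],1); print(np.degrees(np.arctan(q[0])),np.polyval(q,.513))
# nose part over the white plate
g=cv2.GaussianBlur(t['image'].astype(float).mean(2),(3,3),0)
for v in range(286,296): print(v,g[v,352:374].round().astype(int))
```

```text
[[0.4341, -0.1124, 0.0086], [0.4387, -0.1263, 0.0155], [0.4434, -0.1261, 0.0165], [0.4481, -0.1264, 0.0162], [0.4504, -0.1265, 0.0165], [0.4551, -0.127, 0.016], [0.4598, -0.1275, 0.017], [0.4621, -0.1279, 0.0165], [0.4668, -0.1284, 0.0167], [0.4716, -0.129, 0.0163], [0.4739, -0.1292, 0.0166], [0.4786, -0.1294, 0.0163], [0.4833, -0.1297, 0.0162], [0.4881, -0.1302, 0.0163], [0.4904, -0.1305, 0.0156], [0.4952, -0.1293, 0.0132], [0.4999, -0.1346, 0.0228], [0.5022, -0.1408, 0.013]]
-5.153890450128751 -0.13246116517855444
286 [155 156 158 158 155 153 153 152 150 150 152 153 153 153 154 157 158 158
 154 149 148 148]
287 [156 157 157 157 155 153 151 145 137 135 138 140 140 143 150 154 156 158
 158 154 153 152]
288 [155 157 157 157 155 152 150 140 129 125 126 126 127 133 145 153 155 157
 156 153 152 150]
289 [155 156 156 156 154 153 149 138 125 122 123 122 122 130 144 153 156 157
 156 152 151 150]
290 [155 156 157 156 154 154 150 135 123 121 122 122 122 130 145 154 156 157
 156 152 151 150]
291 [157 157 158 157 154 154 151 136 123 120 121 122 122 131 146 155 156 157
 155 152 150 149]
292 [155 156 157 156 153 153 150 136 124 120 121 121 122 131 148 157 158 157
 155 153 152 150]
293 [136 137 139 137 136 138 138 131 123 121 122 122 123 132 147 155 157 157
 154 152 152 150]
294 [110 113 113 110 109 112 116 120 121 121 121 122 123 126 133 137 140 142
 143 144 144 142]
295 [110 112 111 108 105 104 109 116 120 120 120 122 122 118 114 112 112 115
 118 121 121 119]
```

>>> send_rows(commands=[[0,0,0,0.01,0.04,0.2,0],[0,0,0,0.02,0.07,0.5,0],[0,0,0,0.02,0.07,0.8,0],[0,0,0,0.02,0.07,1.0,0],[0,0,0,0.02,0.07,1.1,0],[0,0,0,0.02,0.07,1.1,0],[0,0,0,0.02,0.07,1.1,0],[0,0,0,0.02,0.07,1.1,0],[0,0,0,0.02,0.07,1.1,0]])

```text
time_s: 7.17
position: [0.3689, -0.1246, 0.0721]
tcp_rot: [[0.996, -0.086, 0.001], [-0.086, -0.996, -0.0], [0.001, 0.0, -1.0]]
force: [0.3, -0.1, -0.8]
opening: 0.252
grasp_force: 30.0
```

Run:
```python
from m import *
from rig import optics
delta([.3695,-.1246,.065],-4.9)
t=optics.capture('top');s=optics.capture('scene');np.savez('t3.npz',**t);np.savez('s3.npz',**s)
o,ok=blade(t,None,.068); o=o[ok]; o=o[o[:,0]<.49]; q=np.polyfit(o[:,0],o[:,1],1); print(len(o),np.degrees(np.arctan(q[0])),np.polyval(q,.513))
g=cv2.GaussianBlur(t['image'].astype(float).mean(2),(3,3),0)
for x,z in((.517,.071),(.521,.0705)):
    u,v=proj(t,[x,-.135,z])[0];v=int(round(v)); r=np.arange(int(u)-8,int(u)+9);d=np.diff(g[v,r]); i,j=d.argmin(),d.argmax()
    w=lambda k:np.average(r[k-1:k+2]+.5,weights=abs(d[k-1:k+2])); print(v,onz(t,[[w(i),v],[w(j),v]],z).round(4).tolist())
b=cv2.resize(s['image'][185:245,310:400],None,fx=8,fy=8,interpolation=cv2.INTER_CUBIC); cv2.imwrite('pics/s3.png',b)
```

```text
[0.004, -0.013, -0.005, 0.018, -0.002, 0.235] t 7.1667 pos [ 0.3689 -0.1246  0.0721] F [ 0.3  -0.11 -0.85] op 0.252 gf 29.994311509653926
12 -5.37192207670349 -0.13470115150494053
292 [[0.5167, -0.1278, 0.071], [0.5166, -0.1428, 0.071]]
290 [[0.5217, -0.128, 0.0705], [0.5216, -0.1433, 0.0705]]
```

View pics/s3.png

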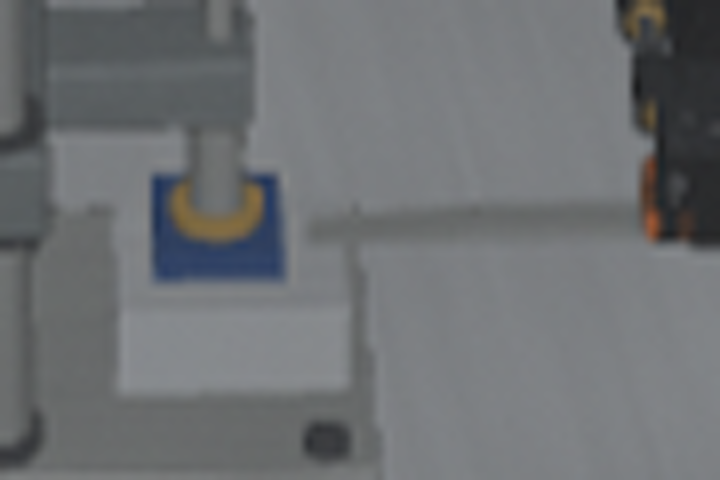

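The crop shows the blade just above the lower plate and clear of the blue plate. The nose is at (312,235), and the lower edge runs nearly straight to (640,237). I'll compare that slope with a level line, then go down under force watch.

Run:
```python
from h import *
s=dict(np.load('s3.npz'))
g=cv2.GaussianBlur(s['image'].astype(float).mean(2),(3,1),0)
for zb in(.066,.068,.070):
  print(zb,[((proj(s,[x,-.1347-(x-.513)*.088+.008,zb])[0]-[310,185])*8).round().tolist() for x in(.527,.51,.49,.47,.45)])
```

```text
0.066 [[304.0, 255.0], [348.0, 254.0], [400.0, 253.0], [452.0, 252.0], [504.0, 251.0]]
0.068 [[304.0, 251.0], [349.0, 250.0], [400.0, 249.0], [452.0, 248.0], [504.0, 247.0]]
0.07 [[305.0, 247.0], [349.0, 246.0], [401.0, 245.0], [452.0, 244.0], [504.0, 243.0]]
```

>>> send_rows(commands=[[0,0,0,0,0,0.05,0],[0,0,0,0,0,0.1,0],[0,0,0,0,0,0.13,0],[0,0,0,0,0,0.13,0],[0,0,0,0,0,0.13,0],[0,0,0,0,0,0.13,0]])

```text
time_s: 7.77
position: [0.3687, -0.1245, 0.0678]
tcp_rot: [[0.996, -0.086, 0.0], [-0.086, -0.996, 0.0], [0.0, -0.0, -1.0]]
force: [-1.0, -0.7, -1.5]
opening: 0.25
grasp_force: 30.0
```

>>> send_rows(commands=[[0,0,0,0,0,0.03,0],[0,0,0,0,0,0.06,0],[0,0,0,0,0,0.09,0],[0,0,0,0,0,0.09,0],[0,0,0,0,0,0.09,0],[0,0,0,0,0,0.09,0]])

```text
time_s: 8.27
position: [0.3687, -0.1245, 0.0652]
tcp_rot: [[0.996, -0.086, 0.0], [-0.086, -0.996, 0.0], [0.0, -0.0, -1.0]]
force: [0.0, 0.6, -0.5]
opening: 0.247
grasp_force: 30.0
```

>>> send_rows(commands=[[0,0,0,0,0,0.015,0],[0,0,0,0,0,0.03,0],[0,0,0,0,0,0.03,0],[0,0,0,0,0,0.03,0]])

```text
time_s: 8.6
position: [0.3687, -0.1245, 0.0643]
tcp_rot: [[0.996, -0.086, 0.0], [-0.086, -0.996, 0.0], [0.0, -0.0, -1.0]]
force: [0.3, 0.9, -1.1]
opening: 0.253
grasp_force: 30.0
```

>>> send_rows(commands=[[0,0,0,0,0,0.015,0],[0,0,0,0,0,0.015,0],[0,0,0,0,0,0.015,0]])

```text
time_s: 8.85
position: [0.3687, -0.1245, 0.0638]
tcp_rot: [[0.996, -0.086, 0.0], [-0.086, -0.996, 0.0], [0.0, -0.0, -1.0]]
force: [0.9, 0.2, -0.6]
opening: 0.253
grasp_force: 30.0
```

```bash
python3 -c "
from h import *
delta([.3695,-.1246,.0635],-4.9)
from rig import read_state
print(read_state()['moment'])"
```

```text
[-0.001, -0.004, -0.006, 0.027, 0.002, 0.01] t 8.85 pos [ 0.3687 -0.1245  0.0638] F [ 0.93  0.2  -0.62] op 0.253 gf 29.99443500302732
[-0.02522497 -0.00325897 -0.02429901]
```

>>> send_rows(commands=[[0,0,0,0,0,0.015,0],[0,0,0,0,0,0.015,0],[0,0,0,0,0,0.015,0]])

```text
time_s: 9.1
position: [0.3687, -0.1245, 0.0634]
tcp_rot: [[0.996, -0.086, 0.001], [-0.086, -0.996, -0.0], [0.001, -0.0, -1.0]]
force: [-0.4, -0.5, 0.2]
opening: 0.249
grasp_force: 30.0
```

```bash
python3 -c "
from h import *
delta([.3695,-.1246,.0635],-4.9)
from rig import read_state
print(read_state()['moment'])"
```

```text
[-0.0, -0.006, -0.006, 0.026, 0.001, -0.003] t 9.1 pos [ 0.3687 -0.1245  0.0634] F [-0.45 -0.46  0.21] op 0.249 gf 29.994450523518026
[ 0.04562207 -0.02525666  0.03229641]
```

>>> send_rows(commands=[[0,0,0,0,0,0.013,0],[0,0,0,0,0,0.013,0],[0,0,0,0,0,0.013,0]])

```text
time_s: 9.35
position: [0.3687, -0.1245, 0.063]
tcp_rot: [[0.996, -0.086, 0.0], [-0.086, -0.996, 0.0], [0.0, -0.0, -1.0]]
force: [-0.1, 0.7, -0.3]
opening: 0.255
grasp_force: 30.0
```

```bash
cat > r.sh <<'E'
python3 -c "
from rig import read_state
import numpy as np
s=read_state();p=s['position']-np.array([.513,-.1347,0]);print('standx',(p[:2]@[.9963,-.0854]+.158).round(4),'y',(p[:2]@[.0854,.9963]).round(4),'z',p[2].round(4),'F',s['force'].round(2),'M',s['moment'].round(3),'pitch',np.degrees(s['tcp_rot'][2][0]).round(2))"
E
bash r.sh
```

```text
standx 0.0134 y -0.0021 z 0.063 F [-0.09  0.66 -0.35] M [ 0.035 -0.084 -0.018] pitch 0.03
```

>>> send_rows(commands=[[0,0,0,0,0,0.013,0],[0,0,0,0,0,0.013,0],[0,0,0,0,0,0.013,0]])

```text
time_s: 9.6
position: [0.3687, -0.1244, 0.0626]
tcp_rot: [[0.996, -0.086, 0.0], [-0.086, -0.996, 0.0], [0.0, -0.0, -1.0]]
force: [-1.7, -0.0, 1.9]
opening: 0.248
grasp_force: 30.0
```

```bash
bash r.sh
```

```text
standx 0.0133 y -0.0021 z 0.0626 F [-1.69 -0.02  1.91] M [ 0.062 -0.142 -0.039] pitch 0.02
```

>>> send_rows(commands=[[0,0,0,0,0,0.013,0],[0,0,0,0,0,0.013,0],[0,0,0,0,0,0.013,0]])

```text
time_s: 9.85
position: [0.3686, -0.1244, 0.0622]
tcp_rot: [[0.996, -0.086, 0.0], [-0.086, -0.996, 0.0], [0.0, -0.0, -1.0]]
force: [-1.9, 0.8, 2.7]
opening: 0.244
grasp_force: 30.0
```

```bash
bash r.sh
```

```text
standx 0.0133 y -0.0021 z 0.0622 F [-1.88  0.83  2.66] M [-0.018 -0.096 -0.053] pitch 0.02
```

Contact with the plate shows at z ≈ 0.063. I'll ease off slightly and start sliding in.

>>> send_rows(commands=[[0,0,0,0,0,-0.013,0],[0,0,0,0.05,0,-0.013,0],[0,0,0,0.15,0,-0.013,0],[0,0,0,0.25,0,-0.013,0],[0,0,0,0.35,0,-0.013,0],[0,0,0,0.45,0,-0.013,0],[0,0,0,0.55,0,-0.013,0],[0,0,0,0.6,0,-0.013,0],[0,0,0,0.6,0,-0.013,0],[0,0,0,0.6,0,-0.013,0]])

```text
time_s: 10.68
position: [0.3875, -0.1264, 0.0626]
tcp_rot: [[0.996, -0.086, 0.002], [-0.086, -0.996, -0.001], [0.002, 0.001, -1.0]]
force: [1.0, 0.2, -0.1]
opening: 0.251
grasp_force: 30.0
```

```bash
bash r.sh
python3 - <<'E'
from m import *
from rig import optics
t=optics.capture('top');np.savez('t4.npz',**t)
g=cv2.GaussianBlur(t['image'].astype(float).mean(2),(3,3),0)
for x,z in((.515,.064),(.519,.0638),(.523,.0635),(.527,.063),(.531,.0625)):
    u,v=proj(t,[x,-.135,z])[0];v=int(round(v)); r=np.arange(int(u)-8,int(u)+9);d=np.diff(g[v,r]); i,j=d.argmin(),d.argmax()
    w=lambda k:np.average(r[k-1:k+2]+.5,weights=abs(d[k-1:k+2])); A=onz(t,[[w(i),v],[w(j),v]],z); print(v,A.round(4).tolist(),'off',(A.mean(0)[1]+.1347+.0858*(A[0,0]-.513)).round(4))
E
```

```text
standx 0.0322 y -0.0025 z 0.0626 F [ 0.98  0.23 -0.09] M [ 0.103 -0.259  0.109] pitch 0.12
293 [[0.5147, -0.1279, 0.064], [0.5146, -0.1431, 0.064]] off -0.0007
291 [[0.5197, -0.1269, 0.0638], [0.5196, -0.1433, 0.0638]] off 0.0001
290 [[0.5222, -0.1282, 0.0635], [0.5221, -0.1435, 0.0635]] off -0.0003
288 [[0.5271, -0.1284, 0.063], [0.527, -0.1437, 0.063]] off -0.0001
286 [[0.5321, -0.1289, 0.0625], [0.532, -0.1441, 0.0625]] off -0.0002
```

Sideways offset is within 0.3 mm. I'll keep going.

>>> send_rows(commands=[[0,0,0,0.05,0,0,0],[0,0,0,0.12,0,0,0],[0,0,0,0.2,0,0,0],[0,0,0,0.28,0,0,0],[0,0,0,0.36,0,0,0],[0,0,0,0.44,0,0,0],[0,0,0,0.5,0,0,0],[0,0,0,0.5,0,0,0],[0,0,0,0.5,0,0,0],[0,0,0,0.5,0,0,0]])

```text
time_s: 11.57
position: [0.4023, -0.1276, 0.0626]
tcp_rot: [[0.996, -0.086, 0.002], [-0.086, -0.996, -0.001], [0.002, 0.0, -1.0]]
force: [0.4, 0.2, 1.9]
opening: 0.25
grasp_force: 30.0
```

```bash
bash r.sh
```

```text
standx 0.0471 y -0.0024 z 0.0626 F [0.44 0.18 1.87] M [ 0.206 -0.294  0.131] pitch 0.1
```

>>> send_rows(commands=[[0,0,0,0.03,0,0,0],[0,0,0,0.07,0,0,0],[0,0,0,0.1,0,0,0],[0,0,0,0.1,0,0,0],[0,0,0,0.1,0,0,0],[0,0,0,0.1,0,0,0]])

```text
time_s: 12.07
position: [0.4044, -0.1274, 0.0626]
tcp_rot: [[0.996, -0.086, 0.0], [-0.086, -0.996, 0.0], [0.0, -0.0, -1.0]]
force: [-1.3, -0.4, 3.5]
opening: 0.253
grasp_force: 30.0
```

```bash
bash r.sh
```

```text
standx 0.0492 y -0.0021 z 0.0626 F [-1.29 -0.43  3.45] M [ 0.107  0.093 -0.034] pitch 0.0
```

>>> send_rows(commands=[[0,0,0,0.03,0,0,0],[0,0,0,0.07,0,0,0],[0,0,0,0.07,0,0,0],[0,0,0,0.07,0,0,0]])

```text
time_s: 12.4
position: [0.407, -0.1279, 0.0626]
tcp_rot: [[0.996, -0.086, 0.001], [-0.086, -0.996, -0.0], [0.001, 0.0, -1.0]]
force: [-1.3, 1.7, 2.1]
opening: 0.248
grasp_force: 30.0
```

```bash
bash r.sh
```

```text
standx 0.0518 y -0.0022 z 0.0626 F [-1.32  1.66  2.13] M [ 0.166 -0.012  0.063] pitch 0.05
```

>>> send_rows(commands=[[0,0,0,0.03,0,0,0],[0,0,0,0.07,0,0,0],[0,0,0,0.07,0,0,0],[0,0,0,0.07,0,0,0]])

```text
time_s: 12.73
position: [0.409, -0.128, 0.0626]
tcp_rot: [[0.996, -0.086, 0.001], [-0.086, -0.996, -0.0], [0.001, 0.0, -1.0]]
force: [-2.2, 1.4, 3.3]
opening: 0.253
grasp_force: 30.0
```

```bash
bash r.sh
```

```text
standx 0.0538 y -0.0022 z 0.0626 F [-2.19  1.39  3.25] M [0.085 0.05  0.043] pitch 0.05
```

>>> send_rows(commands=[[0,0,0,0.03,0,0,0],[0,0,0,0.06,0,0,0],[0,0,0,0.06,0,0,0],[0,0,0,0.06,0,0,0]])

```text
time_s: 13.07
position: [0.4107, -0.1282, 0.0626]
tcp_rot: [[0.996, -0.086, 0.001], [-0.086, -0.996, -0.0], [0.001, 0.0, -1.0]]
force: [-1.9, 0.2, 1.7]
opening: 0.246
grasp_force: 30.0
```

```bash
bash r.sh
```

```text
standx 0.0555 y -0.0022 z 0.0626 F [-1.94  0.18  1.74] M [0.116 0.076 0.014] pitch 0.04
```

>>> send_rows(commands=[[0,0,0,0.03,0,0,0],[0,0,0,0.06,0,0,0],[0,0,0,0.06,0,0,0],[0,0,0,0.06,0,0,0]])

```text
time_s: 13.4
position: [0.4125, -0.1283, 0.0626]
tcp_rot: [[0.996, -0.086, 0.001], [-0.086, -0.996, -0.0], [0.001, -0.0, -1.0]]
force: [-1.7, 0.2, 3.9]
opening: 0.247
grasp_force: 30.0
```

```bash
bash r.sh
```

```text
standx 0.0573 y -0.0022 z 0.0626 F [-1.74  0.2   3.86] M [0.034 0.07  0.039] pitch 0.03
```

>>> send_rows(commands=[[0,0,0,0.03,0,0,0],[0,0,0,0.06,0,0,0],[0,0,0,0.06,0,0,0],[0,0,0,0.06,0,0,0]])

```text
time_s: 13.73
position: [0.4143, -0.1284, 0.0626]
tcp_rot: [[0.996, -0.086, 0.001], [-0.086, -0.996, -0.0], [0.001, -0.0, -1.0]]
force: [-3.3, 0.3, 3.6]
opening: 0.249
grasp_force: 30.0
```

```bash
bash r.sh
```

```text
standx 0.0591 y -0.0022 z 0.0626 F [-3.25  0.31  3.59] M [0.087 0.057 0.046] pitch 0.04
```

>>> send_rows(commands=[[0,0,0,0.03,0,0,0],[0,0,0,0.06,0,0,0],[0,0,0,0.06,0,0,0],[0,0,0,0.06,0,0,0]])

```text
time_s: 14.07
position: [0.4161, -0.1286, 0.0626]
tcp_rot: [[0.996, -0.086, 0.001], [-0.086, -0.996, -0.0], [0.001, 0.0, -1.0]]
force: [-3.1, 1.0, 3.7]
opening: 0.247
grasp_force: 30.0
```

```bash
bash r.sh
```

```text
standx 0.061 y -0.0022 z 0.0626 F [-3.11  0.99  3.68] M [0.087 0.075 0.048] pitch 0.04
```

```bash
cat > r.sh <<'E'
python3 -c "
from rig import read_state,optics
import numpy as np
A=[]
for i in range(5):
    optics.capture('top'); s=read_state(); A.append(np.r_[s['force'],s['moment']])
p=s['position']-np.array([.513,-.1347,0]);print(s['time_s'],'standx',(p[:2]@[.9963,-.0854]+.158).round(4),'y',(p[:2]@[.0854,.9963]).round(4),'z',p[2].round(4),'FM',np.mean(A,0).round(2),'sd',np.std(A,0)[0].round(2),'pitch',np.degrees(s['tcp_rot'][2][0]).round(2))"
E
bash r.sh
```

```text
14.3167 standx 0.061 y -0.0022 z 0.0626 FM [-2.14  0.72  2.85  0.11  0.03  0.02] sd 0.64 pitch 0.05
```

>>> send_rows(commands=[[0,0,0,0.03,0,0,0],[0,0,0,0.06,0,0,0],[0,0,0,0.06,0,0,0]])

```text
time_s: 14.57
position: [0.4178, -0.1287, 0.0626]
tcp_rot: [[0.996, -0.086, 0.0], [-0.086, -0.996, 0.0], [0.0, -0.0, -1.0]]
force: [-1.8, 0.6, 3.6]
opening: 0.249
grasp_force: 30.0
```

```bash
bash r.sh
```

```text
14.8167 standx 0.0626 y -0.0022 z 0.0626 FM [-2.65  0.51  3.17  0.09  0.1   0.01] sd 0.44 pitch 0.03
```

>>> send_rows(commands=[[0,0,0,0.03,0,0,0],[0,0,0,0.06,0,0,0],[0,0,0,0.06,0,0,0]])

```text
time_s: 15.07
position: [0.4197, -0.1289, 0.0626]
tcp_rot: [[0.996, -0.086, 0.0], [-0.086, -0.996, 0.0], [0.0, -0.0, -1.0]]
force: [-2.3, 0.2, 3.5]
opening: 0.247
grasp_force: 30.0
```

```bash
bash r.sh
```

```text
15.3167 standx 0.0645 y -0.0022 z 0.0626 FM [-2.27  0.28  3.43  0.1   0.09  0.03] sd 0.61 pitch 0.04
```

>>> send_rows(commands=[[0,0,0,0.03,0,0,0],[0,0,0,0.06,0,0,0],[0,0,0,0.06,0,0,0]])

```text
time_s: 15.57
position: [0.4215, -0.1291, 0.0626]
tcp_rot: [[0.996, -0.086, 0.001], [-0.086, -0.996, -0.0], [0.001, -0.0, -1.0]]
force: [-4.0, 0.9, 3.1]
opening: 0.253
grasp_force: 30.0
```

```bash
bash r.sh
```

```text
15.8167 standx 0.0663 y -0.0022 z 0.0626 FM [-2.47  0.45  3.44  0.1   0.12 -0.01] sd 0.31 pitch 0.04
```

>>> send_rows(commands=[[0,0,0,0.03,0,0,0],[0,0,0,0.06,0,0,0],[0,0,0,0.06,0,0,0]])

```text
time_s: 16.07
position: [0.4232, -0.1292, 0.0626]
tcp_rot: [[0.996, -0.086, 0.0], [-0.086, -0.996, 0.0], [0.0, -0.0, -1.0]]
force: [-2.3, 1.3, 3.3]
opening: 0.251
grasp_force: 30.0
```

```bash
bash r.sh
```

```text
16.3167 standx 0.068 y -0.0022 z 0.0626 FM [-2.8   0.61  3.68  0.09  0.1   0.03] sd 0.29 pitch 0.03
```

>>> send_rows(commands=[[0,0,0,0.03,0,0,0],[0,0,0,0.06,0,0,0],[0,0,0,0.06,0,0,0]])

```text
time_s: 16.57
position: [0.425, -0.1294, 0.0626]
tcp_rot: [[0.996, -0.086, 0.0], [-0.086, -0.996, 0.0], [0.0, -0.0, -1.0]]
force: [-2.8, 0.4, 4.8]
opening: 0.252
grasp_force: 30.0
```

```bash
bash r.sh
```

```text
16.8167 standx 0.0699 y -0.0022 z 0.0626 FM [-2.76  0.39  3.77  0.1   0.1   0.03] sd 0.17 pitch 0.04
```

>>> send_rows(commands=[[0,0,0,0.03,0,0,0],[0,0,0,0.06,0,0,0],[0,0,0,0.06,0,0,0]])

```text
time_s: 17.07
position: [0.4268, -0.1295, 0.0626]
tcp_rot: [[0.996, -0.086, 0.0], [-0.086, -0.996, 0.0], [0.0, -0.0, -1.0]]
force: [-3.2, 0.2, 3.6]
opening: 0.248
grasp_force: 30.0
```

```bash
bash r.sh
```

```text
17.3167 standx 0.0717 y -0.0022 z 0.0626 FM [-2.61  0.43  3.8   0.1   0.12  0.03] sd 0.67 pitch 0.04
```

>>> send_rows(commands=[[0,0,0,0.03,0,-0.004,0],[0,0,0,0.06,0,-0.004,0],[0,0,0,0.06,0,-0.004,0]])

```text
time_s: 17.57
position: [0.4288, -0.1298, 0.0627]
tcp_rot: [[0.996, -0.086, 0.001], [-0.086, -0.996, -0.0], [0.001, 0.0, -1.0]]
force: [-2.6, 1.0, 2.4]
opening: 0.251
grasp_force: 30.0
```

```bash
bash r.sh
```

```text
17.8167 standx 0.0737 y -0.0023 z 0.0627 FM [-2.1   0.65  3.03  0.11  0.05  0.02] sd 0.72 pitch 0.05
```

>>> send_rows(commands=[[0,0,0,0.03,0,0,0],[0,0,0,0.06,0,0,0],[0,0,0,0.06,0,0,0]])

```text
time_s: 18.07
position: [0.4303, -0.1298, 0.0627]
tcp_rot: [[0.996, -0.086, 0.0], [-0.086, -0.996, 0.0], [0.0, -0.0, -1.0]]
force: [-3.2, 0.2, 1.9]
opening: 0.251
grasp_force: 30.0
```

```bash
bash r.sh
```

```text
18.3167 standx 0.0752 y -0.0022 z 0.0627 FM [-2.87  0.8   3.54  0.11  0.12  0.03] sd 0.42 pitch 0.03
```

>>> send_rows(commands=[[0,0,0,0.03,0,0,0],[0,0,0,0.05,0,0,0],[0,0,0,0.05,0,0,0]])

```text
time_s: 18.57
position: [0.4318, -0.1299, 0.0627]
tcp_rot: [[0.996, -0.086, 0.0], [-0.086, -0.996, 0.0], [0.0, -0.0, -1.0]]
force: [-3.5, -0.4, 3.4]
opening: 0.249
grasp_force: 30.0
```

```bash
bash r.sh
```

```text
18.8167 standx 0.0767 y -0.0022 z 0.0627 FM [-3.03  0.56  3.38  0.1   0.19  0.02] sd 0.45 pitch 0.02
```

>>> send_rows(commands=[[0,0,0,0.03,0,0,0],[0,0,0,0.05,0,0,0],[0,0,0,0.05,0,0,0]])

```text
time_s: 19.07
position: [0.4326, -0.1298, 0.0627]
tcp_rot: [[0.996, -0.086, -0.001], [-0.086, -0.996, 0.001], [-0.001, -0.001, -1.0]]
force: [-5.0, 0.7, 4.2]
opening: 0.248
grasp_force: 30.0
```

```bash
bash r.sh
python3 - <<'E'
from m import *
from rig import optics
t=optics.capture('top');np.savez('t5.npz',**t);a=cv2.resize(t['image'][250:320,330:400],None,fx=5,fy=5,interpolation=cv2.INTER_CUBIC)
s=optics.capture('scene');np.savez('s5.npz',**s); b=cv2.resize(s['image'][180:250,310:390],None,fx=5,fy=5,interpolation=cv2.INTER_CUBIC)
cv2.imwrite('pics/f5.png',np.hstack([a,b]))
g=cv2.GaussianBlur(t['image'].astype(float).mean(2),(3,3),0)
for x,z in((.519,.0665),(.523,.066),(.527,.0658),(.531,.0655)):
    u,v=proj(t,[x,-.135,z])[0];v=int(round(v)); r=np.arange(int(u)-8,int(u)+9);d=np.diff(g[v,r]); i,j=d.argmin(),d.argmax()
    w=lambda k:np.average(r[k-1:k+2]+.5,weights=abs(d[k-1:k+2])); A=onz(t,[[w(i),v],[w(j),v]],z); print(v,'off',(A.mean(0)[1]+.1347+.0858*(A[0,0]-.513)).round(4),np.ptp(A[:,1]).round(4))
E
```

```text
19.3167 standx 0.0774 y -0.002 z 0.0627 FM [-4.68  0.12  4.82  0.    0.48 -0.03] sd 0.63 pitch -0.06
291 off 0.0003 0.0161
290 off 0.0006 0.0167
288 off 0.0001 0.0155
286 off 0.0002 0.0156
```

View pics/f5.png

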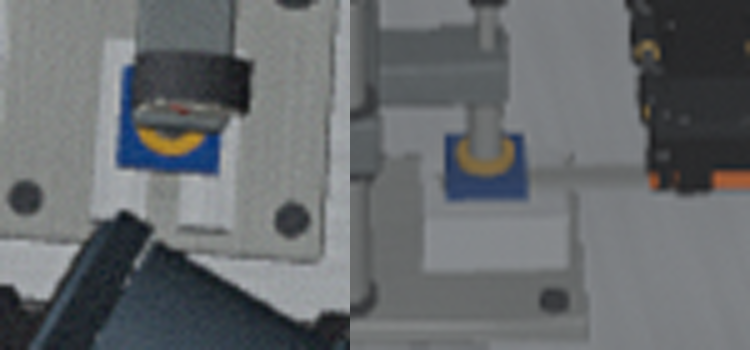

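The left half shows the blade centred under the blue plate, at crop (163,190). The right half shows it level in the slot with the hand clear of the stand. Drag is now rising, from -2.8 to -4.7 N, so I'm going on in small steps.

>>> send_rows(commands=[[0,0,0,0.02,0,0,0],[0,0,0,0.03,0,0,0],[0,0,0,0.03,0,0,0]])

```text
time_s: 19.67
position: [0.4328, -0.1296, 0.0626]
tcp_rot: [[0.996, -0.086, -0.002], [-0.086, -0.996, 0.001], [-0.003, -0.001, -1.0]]
force: [-6.1, -0.7, 5.3]
opening: 0.25
grasp_force: 30.0
```

```bash
bash r.sh
```

```text
19.9167 standx 0.0776 y -0.0018 z 0.0626 FM [-6.77 -0.38  5.46 -0.12  0.72 -0.09] sd 0.24 pitch -0.15
```

>>> send_rows(commands=[[0,0,0,0.02,0,0,0],[0,0,0,0.03,0,0,0],[0,0,0,0.03,0,0,0]])

```text
time_s: 20.17
position: [0.433, -0.1295, 0.0625]
tcp_rot: [[0.996, -0.086, -0.004], [-0.086, -0.996, 0.002], [-0.004, -0.001, -1.0]]
force: [-7.4, -1.3, 5.9]
opening: 0.248
grasp_force: 30.0
```

```bash
bash r.sh
python3 - <<'E'
import numpy as np
from h import *
from rig import optics
# blue plate lift check: vertical shift in the scene view against start, by phase correlation, with a fixed patch as reference
a=np.load('scene0.npz')['image'];b=np.mean([optics.capture('scene')['image'].astype(float) for _ in range(4)],0)
G=lambda i:i.astype(np.float32).mean(2)
for n,(x0,y0,x1,y1) in(('blue',(326,200,350,226)),('column/base',(292,175,322,248))):
    A,B=G(a)[y0:y1,x0:x1],G(b)[y0:y1,x0:x1]; print(n,cv2.phaseCorrelate(A,B,cv2.createHanningWindow(A.shape[::-1],cv2.CV_32F)))
c=dict(np.load('scene0.npz')); print('px per mm',proj(c,[.537,-.137,.08])-proj(c,[.537,-.137,.081]))
E
```

```text
20.4167 standx 0.0778 y -0.0017 z 0.0626 FM [-7.6  -0.77  5.47 -0.21  0.94 -0.16] sd 0.44 pitch -0.23
blue ((0.012843562204464476, 0.5954254915236685), 1.0044698617708536)
column/base ((0.013156874129890639, 0.5434825886260057), 0.9963909780714247)
px per mm [[-0.00501947  0.25477679]]
```

>>> send_rows(commands=[[0,0.025,0,0,0,-0.004,0],[0,0.05,0,0,0,-0.008,0],[0,0.05,0,0,0,-0.008,0],[0,0.05,0,0,0,-0.008,0]])

```text
time_s: 20.95
position: [0.4331, -0.1295, 0.0625]
tcp_rot: [[0.996, -0.086, 0.0], [-0.086, -0.996, 0.002], [0.0, -0.002, -1.0]]
force: [-6.5, -1.6, 3.2]
opening: 0.251
grasp_force: 30.0
```

```bash
bash r.sh; python3 -c "
from h import *
delta([.433,-.1295,.0626],-4.9)"
```

```text
21.2 standx 0.078 y -0.0016 z 0.0626 FM [-6.22 -0.9   3.4  -0.16  0.96 -0.12] sd 0.62 pitch 0.02
[-0.018, -0.004, -0.006, -0.003, 0.0, -0.001] t 21.2 pos [ 0.4331 -0.1295  0.0626] F [-5.5  -1.02  3.11] op 0.25 gf 30.005452861078084
```

>>> send_rows(commands=[[0,0.01,0,0.02,0,0,0],[0,0.02,0,0.04,0,0,0],[0,0.02,0,0.04,0,0,0],[0,0.02,0,0.04,0,0,0]])

```text
time_s: 21.53
position: [0.4333, -0.1293, 0.0625]
tcp_rot: [[0.996, -0.086, 0.0], [-0.086, -0.996, 0.002], [0.0, -0.002, -1.0]]
force: [-8.3, -1.9, 4.1]
opening: 0.253
grasp_force: 30.0
```

```bash
bash r.sh
```

```text
21.7833 standx 0.0781 y -0.0014 z 0.0625 FM [-8.3  -1.93  4.11 -0.28  1.25 -0.19] sd 0.44 pitch 0.01
```

>>> send_rows(commands=[[0,0,0,0.01,0.02,0,0],[0,0,0,0.02,0.04,0,0],[0,0.005,0,0.03,0.04,0,0],[0,0.005,0,0.03,0.04,0,0]])

```text
time_s: 22.12
position: [0.4333, -0.1296, 0.0625]
tcp_rot: [[0.996, -0.085, -0.001], [-0.085, -0.996, 0.004], [-0.001, -0.004, -1.0]]
force: [-8.3, 0.6, 5.4]
opening: 0.25
grasp_force: 30.0
```

```bash
bash r.sh;  python3 - <<'E'
from m import *
from rig import optics
T=[optics.capture('top') for _ in range(3)];t=T[0]; im=np.mean([k['image'].astype(float) for k in T],0)
g=cv2.GaussianBlur(im.mean(2),(3,3),0)
for x,z in((.519,.0665),(.523,.066),(.527,.0658),(.531,.0655)):
    u,v=proj(t,[x,-.135,z])[0];v=int(round(v)); r=np.arange(int(u)-8,int(u)+9);d=np.diff(g[v,r]); i,j=d.argmin(),d.argmax()
    w=lambda k:np.average(r[k-1:k+2]+.5,weights=abs(d[k-1:k+2])); A=onz(t,[[w(i),v],[w(j),v]],z); print(v,'off',(A.mean(0)[1]+.1347+.0858*(A[0,0]-.513)).round(4),np.ptp(A[:,1]).round(4))
a=dict(np.load('s5.npz'))['image'];a0=dict(np.load('s3.npz'))['image'];b=np.mean([optics.capture('scene')['image'].astype(float) for _ in range(4)],0)
G=lambda i:i.astype(np.float32).mean(2)
for n,(x0,y0,x1,y1) in(('blue',(326,200,346,226)),('column/base',(292,175,322,248))):
  for q in(a0,a):
    A,B=G(q)[y0:y1,x0:x1],G(b)[y0:y1,x0:x1]; print(n,cv2.phaseCorrelate(A,B,cv2.createHanningWindow(A.shape[::-1],cv2.CV_32F)))
E
```

```text
22.3667 standx 0.0781 y -0.0018 z 0.0625 FM [-8.63  0.4   5.5   0.13  1.2  -0.02] sd 0.33 pitch -0.08
291 off 0.0112 0.007
290 off 0.0004 0.0166
288 off 0.0007 0.017
286 off 0.0003 0.0156
blue ((0.12797190393291835, 0.47905569355610034), 1.0404860249272099)
blue ((0.027123087782694455, 0.46563734939689816), 0.9846707441188671)
column/base ((0.034161747018487176, 0.49576092695124174), 0.9720176277160645)
column/base ((0.0510234077240419, 0.5245154622695765), 1.0000995332929823)
```

>>> send_rows(commands=[[-0.02,0.01,0,0.01,0,-0.003,0],[-0.04,0.015,0,0.02,0,-0.005,0],[-0.04,0.015,0,0.02,0,-0.005,0],[-0.04,0.015,0,0.02,0,-0.005,0],[-0.04,0.015,0,0.02,0,-0.005,0],[-0.04,0.015,0,0.02,0,-0.005,0]])

```text
time_s: 23.22
position: [0.4333, -0.1295, 0.0625]
tcp_rot: [[0.996, -0.085, -0.001], [-0.085, -0.996, 0.0], [-0.001, -0.0, -1.0]]
force: [-9.0, 0.1, 4.3]
opening: 0.251
grasp_force: 30.0
```

```bash
bash r.sh; bash r.sh
```

```text
23.4667 standx 0.0782 y -0.0017 z 0.0625 FM [-9.48  0.22  5.19  0.05  1.37 -0.06] sd 0.56 pitch -0.06
23.7167 standx 0.0782 y -0.0017 z 0.0625 FM [-9.53  0.11  5.02  0.05  1.39 -0.06] sd 0.46 pitch -0.07
```

The blade is level and still, with about 9.5 N of drag, no visible plate lift, and the hand clear of the stand. Handing in.

```bash
python3 -c "
from rig import bot
print(bot.hand_in())"
```

```text
the job is handed in; nothing more can be done
None
```

The job is handed in: the taper gauge is still gripped by its handle and held level in the slot at mid-width, nose about 78 mm in from the lower plate's front edge, with about 9.5 N of drag and no plate lift beyond about 0.2 mm seen by camera; the hand was clear of the stand and the jar, weight and tray were left alone.

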